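# Fit the gear, unclamp the bearing carrier and weigh it

## Task

While the aluminium bearing carrier is still held in its clamping fixture, take the wide gear from the white tray and seat it fully down in the carrier's bore. Then flip the toggle clamp up past centre until it stays open, lift the carrier out by its rib with the gear still in it, and set this unit down flat in the middle of the bench scale's pan without dropping it. Leave the other parts and tools where they are.

Things in the scene. Friction and masses are not known exactly. Their poses are not given: they have to be found in the camera images.
- gear_hub (a point): The gear to fit, steel, 0.26 kg: toothed disc 52 mm wide, 12 mm thick; round hub 26 mm wide, 36 mm tall above it, to hold it by; shaft 18 mm wide, 20 mm long with tapered end below. The widest disc and fattest hub of the three in the tray, in any of its holes. Point on its axis, 22 mm above the disc's upper face, 14 mm below the hub's top. z up along the axis.
- gear_seat (a point): On the gear's axis, at the underside of its disc (34 mm below gear_hub). In the tray it is at the tray's top, 30 mm above the table; when the gear is fully seated it coincides with carrier_bore.
- tray: White plastic tray, a fixed block 216 x 80 x 30 mm with three through holes 23 mm in diameter in a row along its x, 68 mm apart, the middle one at its centre. Origin under its centre, z up. It stands to the left or to the right of the fixture (tray and scale change places).
- carrier_bore (a point): Centre of the mouth of the carrier's round through bore, 22 mm in diameter and 24 mm deep with a chamfered mouth, 40 mm from the carrier's centre along its +x. x, y, z are the carrier's axes (z up). In the fixture it is 36 mm above the table.
- carrier_rib (a point): Centre of the carrier's grip rib, to lift it by: 34 mm long (carrier's x), 16 mm thick (y), from the 10 mm thick plate up to 56 mm above the underside. Point 38 mm above the underside, 18 mm from the carrier's centre along -x, 58 mm from the bore axis; in the fixture 50 mm above the table. Axes are the carrier's. With the gear in, the bore end is heavier: grip firmly (60 N or more).
- carrier_middle (a point): The carrier: aluminium, 136 mm long (x), 84 mm wide (y), 0.45 kg: a 10 mm plate with a 24 mm high bore block (56 x 84 mm) at its +x end, the rib in the middle, a 16 mm high clamping lug at its -x end. Point at the centre of its underside, z up. It lies in the fixture, -x end to the clamp, between 10 mm high stops with about 2.5 mm of play all round.
- clamp (a joint): The toggle clamp's lever angle in rad: 0 clamped (handle upright, arm level over the carrier's lug), about 1.7 fully open (arm upright, handle lying back level, away from the carrier). A spring holds it shut below the centre at 0.85 and throws it open beyond. Opening takes about 0.5 N m (6 to 7 N at clamp_handle).
- clamp_handle (a point): Point on the axis of the clamp's handle, 75 mm from the lever's pivot. The handle is an upright round black grip 20 mm in diameter, from 34 mm to 104 mm from the pivot. To open, push it away from the carrier (along the fixture's -x), following the arc about clamp_pivot. It moves with the lever.
- clamp_pivot (a point): The lever's hinge, fixed: 55 mm above the table, 112 mm from the fixture's origin along the fixture's -x; hinge line along the fixture's y. Axes are the fixture's. The arm is 60 mm long, 14 mm wide, its top 11 mm above this point when clamped, with a spindle and rubber foot 58 mm from the pivot.
- fixture: The clamping fixture, fixed: steel base 255 x 116 x 12 mm. Origin on the table under the centre of the carrier's nest; its x runs from the clamp towards the bore end of the carrier, z up. The base reaches from -172 mm to +82 mm along x.
- pan (a point): Centre of the top of the bench scale's steel pan, 190 x 190 mm, 52 mm above the table, on a white scale body 200 x 200 mm; fixed. z up. Left or right of the fixture.
- pinion0_mid (a point): A pinion in the tray, to be left alone: disc 36 mm in diameter and 20 mm thick, hub 20 mm in diameter and 28 mm tall. Point on its axis at mid-height, its top 24 mm above.
- pinion1_mid (a point): A second pinion just like it.
- oil_mid (a point): Grey oil bottle, 56 mm in diameter, 150 mm tall; its centre. Bystander.
- can_mid (a point): Closed steel can, 60 mm in diameter, 110 mm tall; its centre. Bystander.
- bearing_mid (a point): Ball bearing ring lying flat, 62 mm in diameter, 20 mm high; its centre. Bystander.
- cup_mid (a point): Steel cup 68 mm in diameter, 80 mm tall; its centre. Bystander.
- carton_mid (a point): Cardboard carton 60 x 100 x 60 mm; its centre. Bystander.
- wrench_grip (a point): Wrench lying on the table; its grip. Bystander.
- driver_grip (a point): Screwdriver lying on the table; its grip. Bystander.
Things that resemble listed ones, but are neither listed nor needed, are in the scene too. What is shaped like the part that bears gear_hub but yellow is not meant.

How it is judged:
By the outcome, as a careful person would: the job done as asked, in the order asked, and still so for the second after the job is handed in, with the robot touching nothing.
It also fails if it takes over 67 s, if anything falls off the work surface, if the arm or the gripper's body presses on something with over 40 N, if the wrist force passes 120 N, or if a joint passes its speed limit or range.

## Robot

A 6-joint arm with a two-finger parallel gripper is mounted at the origin on the work surface. World frame = base frame: x ahead of the robot, y to its left, z up, the work surface at z = 0. Lengths are in m, angles in degrees, forces in N, time in s.
With the tool pointing down it reaches from about 0.325 to 0.775 m from the base axis. Payload 5.5 kg.
Tool frame: the origin (TCP) lies at the centre of the arm's flange, where the gripper is bolted on; the fingertips stand 182 mm ahead of it and the grasp point (between the pads) lies 163 mm ahead of it; z points along the fingers, y is the line along which they close (so a half turn about z gives the same grasp; the last joint's range is limited). The gripper opens to 88 mm and grips with 3 to 60 N. Pads are 20 mm wide; open, the fingers measure 115 mm over their backs; the gripper's body (75 mm by 178 mm) begins 61 mm behind the grasp point.
Start: joints at [72.439, 5.22, 70.514, -0, 104.267, -3.249], TCP at [0.148, 0.581, 0.405] pointing down, gripper open.
Joint ranges: [-164.24, 164.24], [-49.07, 125.15], [9.68, 141.18], [-86.29, 266.29], [3.28, 154.24], [-151.56, 151.56]. Speed limits (degrees/s): [147.25, 147.25, 172.46, 180, 180, 180].

## Interface

Orientations are given as [roll, pitch, yaw] about the fixed x, y, z axes, in that order (R = Rz(yaw) Ry(pitch) Rx(roll)).
In Python, from station import r gives the robot as it stands. The module is installed in compiled form; this text tells all that it offers. Calls block until the motion is done:
- r.reach(position, orientation): joint-space move of the TCP to a pose.
- r.servo_line(position, rotation=None, speed=0.15): straight line of the TCP; rotation=None keeps the orientation; speed is the mean speed in m/s.
- r.move_joints(angles): joint-space move.
- r.let_go() and r.grab(squeeze=None): open the fingers fully, or close them until they stop; squeeze is the grip in N (None keeps the last).
- r.wait(seconds).
- r.inverse_kinematics(position, orientation): joint angles nearest the present ones, or None.
- r.sense(): the state.
- r.snapshot(name): name is "scene" or "top" or "wrist"; returns a dict with "frame" (384x512x3 uint8, red, green, blue), "fx", "fy", "cx", "cy" (pixels), "R" (3x3) and "t" (3): a world point X has camera coordinates R X + t. Camera axes: x right, y down, z forward; pixel columns grow to the right and rows downward; lengths in m; the calibration is good to about 2 mm. The wrist camera is an equidistant fisheye: a pixel r from the principal point sees the ray r / f radians off the axis. A picture is of the moment at which its call begins. There is no depth.
A pose or a line that the arm cannot do raises r.IKError and nothing moves.
- r.hand_in(): hands the job in; it is judged then, once.
The state is a dict: "clock": time; "joints": joint angles; "joint_vel": joint speeds; "joint_torque": joint torques, N m; "tcp_pos": TCP position; "orientation": TCP orientation; "contact_force": force on the tool from outside, world axes, zero at the start; "torque": the same for the moment, N m; "opening": finger opening in m; "gripper_force": force on a finger pad.
Only numpy, scipy, OpenCV 4.12 (cv2) and the standard library are available. Lean on these libraries where they do the work, as an engineer would, in place of code of your own. Each camera call takes 0.05 s, during which the arm holds its last target. There are 200 camera calls.

## Working session

There is one attempt and no reset: what is moved stays moved. The work goes in short steps, each a Python script; the robot and the scene stay as the last script left them, time stands still between calls to the robot, and variables do not carry over. Pictures are saved under pics/ and viewed, at most 10 in all, crops included, and the job is handed in when it is done.

```bash
mkdir -p pics
cat > h.py <<'E'
import numpy as np, cv2
from station import r
def snap(n,fn):
    s=r.snapshot(n); cv2.imwrite('pics/'+fn+'.png',s['frame'][...,::-1]); np.save('pics/'+fn+'.npy',s,allow_pickle=True); return s
def load(fn): return np.load('pics/'+fn+'.npy',allow_pickle=True).item()
def ray(s,u,v,fish=False):
    a,b=(u-s['cx'])/s['fx'],(v-s['cy'])/s['fy']
    if fish:
        t=np.hypot(a,b); d=np.array([a/t*np.sin(t),b/t*np.sin(t),np.cos(t)]) if t>1e-9 else np.array([0,0,1.])
    else: d=np.array([a,b,1.])
    R=np.array(s['R']); return -R.T@np.array(s['t']), R.T@d
def onz(s,u,v,z,fish=False):
    o,d=ray(s,u,v,fish); return o+d*(z-o[2])/d[2]
def proj(s,X,fish=False):
    c=np.array(s['R'])@np.array(X)+np.array(s['t'])
    if fish:
        q=np.hypot(c[0],c[1]); t=np.arctan2(q,c[2]); return np.array([s['cx']+s['fx']*t*c[0]/q, s['cy']+s['fy']*t*c[1]/q])
    return np.array([s['cx']+s['fx']*c[0]/c[2], s['cy']+s['fy']*c[1]/c[2]])
E
python3 - <<'E'
from h import *
a=snap('scene','s0');b=snap('top','t0');c=snap('wrist','w0')
for s in (a,b,c): print(s['fx'],s['cx'],s['cy'],-np.array(s['R']).T@s['t'])
im=np.hstack([b['frame'],a['frame']])[...,::-1]
cv2.imwrite('pics/both.png',cv2.resize(np.vstack([a['frame'],b['frame']])[...,::-1],None,fx=.78,fy=.78))
cv2.imwrite('pics/tb.png',cv2.resize(b['frame'][...,::-1],(800,600),interpolation=cv2.INTER_CUBIC))
cv2.imwrite('pics/sb.png',cv2.resize(a['frame'][...,::-1],(800,600),interpolation=cv2.INTER_CUBIC))
print(r.sense())
E
```

```text
486.65733410660624 248.23393933415525 190.64400799419712 [0.90233203 0.65887546 0.97545993]
371.83170883038457 248.29270244544173 187.36262410024125 [0.44125528 0.02276784 1.09134334]
297.3186396354542 256.6810738236216 192.27589823535254 [0.08518728 0.59704674 0.3837035 ]
{'clock': 0.15, 'joints': array([ 7.24416776e+01,  5.25417788e+00,  7.05640926e+01, -1.03331975e-03,
        1.04268642e+02, -3.24881806e+00]), 'joint_vel': array([ 0.04642603, -0.10602542, -0.1211547 ,  0.06035027, -0.02111705,
       -0.05440886]), 'joint_torque': array([ 1.28254043e-03, -4.47048569e+01, -4.06907237e+01,  6.98747300e-02,
        2.74195138e-02, -1.07937085e-04]), 'tcp_pos': array([0.14831695, 0.58143085, 0.40377531]), 'orientation': array([-1.79913170e+02, -3.92532654e-03,  1.65690239e+02]), 'contact_force': array([ 0.49696834, -0.36312584,  0.31588429]), 'torque': array([-0.00156569, -0.02560774, -0.03682545]), 'gripper_force': 0.0, 'opening': 0.08779730341946085}
```

View pics/tb.png

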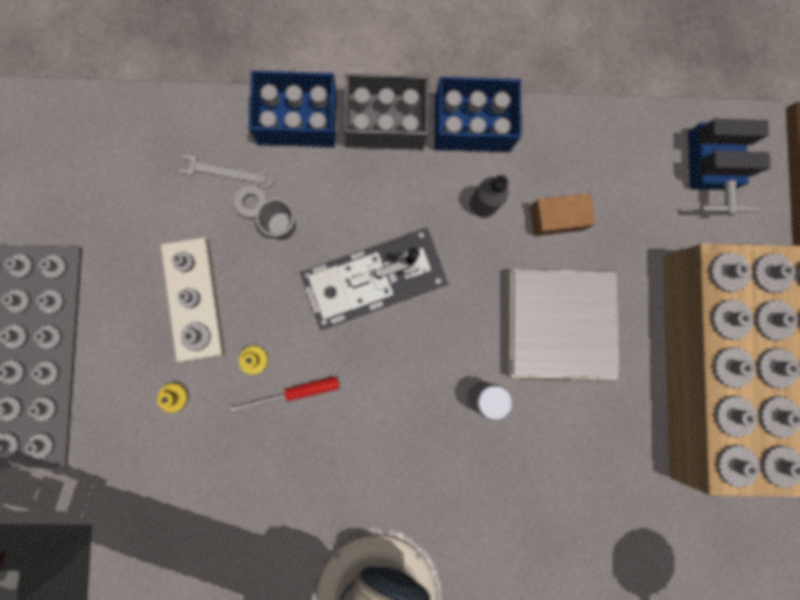

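View pics/sb.png

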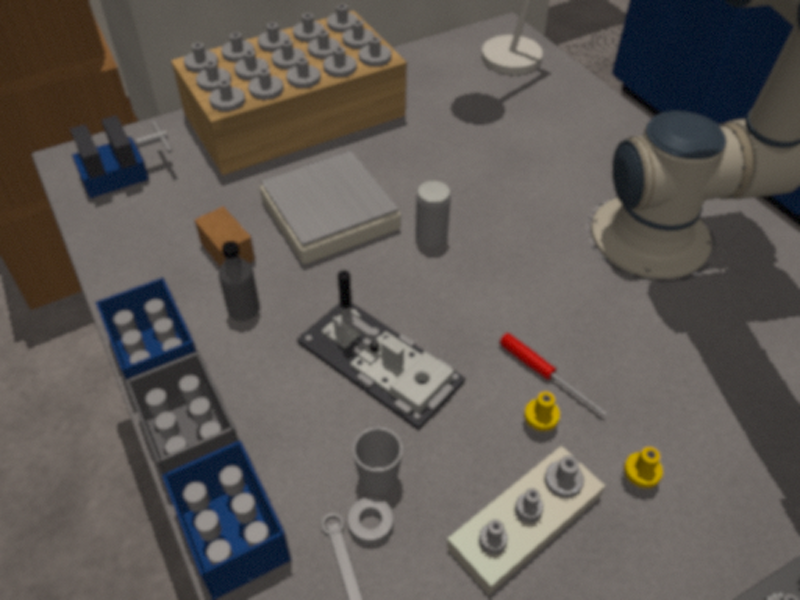

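Candidates for the gear in the top view (800x600):
- three in the white tray at (183,262), (189,297) and (195,336)
- two yellow ones at (252,360) and (172,397)
- the gears in the grey rack (left) and the wooden rack (right)

The tray gear at (195,336) has the widest disc and fattest hub, so I choose that one. The fixture is at (375,278), with the bore at (330,292) and the handle near (412,257). The pan is at (563,324).

Run:
```python
from h import *
t=load('t0');s=load('s0')
f=t['frame'];hsv=cv2.cvtColor(f,cv2.COLOR_RGB2HSV)
k=512/800
def comp(mask,u,v,z,name):
    n,l,st,_=cv2.connectedComponentsWithStats(mask.astype(np.uint8))
    # nearest comp to pixel with area>150
    ys,xs=np.where(l>0); big=st[l[ys,xs],4]>150; ys,xs=ys[big],xs[big]
    i=np.argmin((xs-u)**2+(ys-v)**2); m=(l==l[ys[i],xs[i]])
    c,_=cv2.findContours(m.astype(np.uint8),0,1)
    box=cv2.boxPoints(cv2.minAreaRect(max(c,key=len))); W=np.array([onz(t,*p,z) for p in box])
    print(name,box.round(1).tolist(),'\n centre',W.mean(0).round(4),'sides',np.linalg.norm(W-np.roll(W,1,0),axis=1).round(4),'dirs',np.degrees(np.arctan2(*(W-np.roll(W,1,0))[:,1::-1].T)).round(1))
br=hsv[...,2]
comp(br>165,175*k,320*k,.03,'tray')
comp((br>135)&(hsv[...,1]<40),563*k,324*k,.052,'pan')
comp((br<85),320*k,318*k,.012,'fix')
comp(br>165,340*k,300*k,.03,'carrier')
for n,p,q,z in (('gear disc',(195,336),(566,478),.042),('bore',(330,292),(422,378),.036)):
    o1,d1=ray(t,*(np.array(p)*k));o2,d2=ray(s,*(np.array(q)*k))
    A=np.stack([d1,-d2],1);x=np.linalg.lstsq(A,o2-o1,rcond=None)[0]
    print(n,onz(t,*(np.array(p)*k),z).round(4),onz(s,*(np.array(q)*k),z).round(4),'tri',((o1+d1*x[0]+o2+d2*x[1])/2).round(4))
c=f[130:250,80:310][...,::-1]
d=s['frame'][160:380,190:400][...,::-1]
c=cv2.resize(c,(800,int(800*120/230)),interpolation=cv2.INTER_CUBIC)
cv2.imwrite('pics/crop1.png',c)
```

```text
tray [[101.80000305175781, 155.3000030517578], [130.8000030517578, 151.3000030517578], [141.3000030517578, 227.39999389648438], [112.30000305175781, 231.39999389648438]] 
 centre [0.5241 0.3476 0.03  ] sides [0.2187 0.0823 0.2195 0.0808] dirs [  10.7  -80.6 -169.7   98.9]
pan [[-54.400001525878906, 259.8999938964844], [62.79999923706055, -54.5], [512.4000244140625, 113.0999984741211], [395.20001220703125, 427.3999938964844]] 
 centre [0.5616 0.0368 0.052 ] sides [1.2877 0.949  1.4095 0.9472] dirs [  70.7  -15.4 -109.4  157.3]
fix [[233.60000610351562, 159.8000030517578], [272.29998779296875, 145.6999969482422], [285.20001220703125, 181.1999969482422], [246.5, 195.3000030517578]] 
 centre [ 0.5943 -0.0438  0.012 ] sides [0.111  0.1218 0.1118 0.1209] dirs [  21.   -68.5 -159.5  111.2]
carrier [[193.60000610351562, 174.8000030517578], [251.1999969482422, 155.60000610351562], [261.1000061035156, 185.3000030517578], [203.5, 204.5]] 
 centre [0.5621 0.0486 0.03  ] sides [0.0899 0.1746 0.0908 0.1734] dirs [  20.   -70.  -160.8  109.7]
gear disc [0.4563 0.3316 0.042 ] [0.4552 0.3388 0.042 ] tri [0.4543 0.3352 0.0356]
bore [0.5406 0.0942 0.036 ] [0.5408 0.0998 0.036 ] tri [0.5399 0.0955 0.0304]
```

View pics/crop1.png

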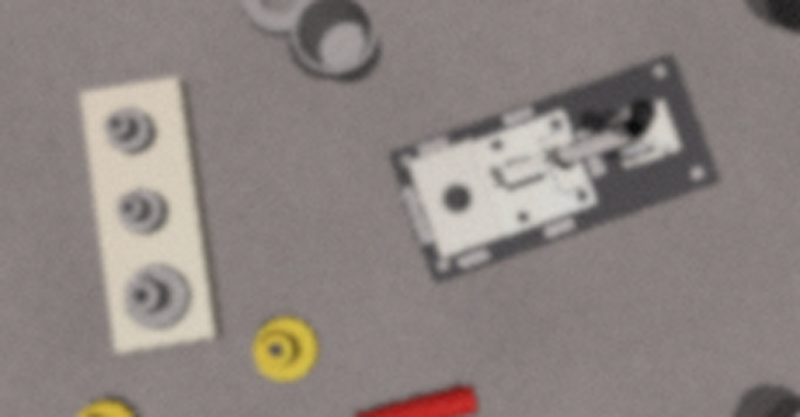

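The crop confirms it: the lower tray gear (crop 157,295) has the widest disc and hub, and it sits at tray centre −68 mm as computed, about (0.457, 0.335). The bore shows at crop (457,198), with the lever and handle at the right end of the fixture. Next I take near views with the wrist camera.

```bash
cat >> h.py <<'E'
def down(x,y,z,yaw,line=None):
    o=[180,0,yaw]
    return r.reach([x,y,z],o) if line is None else r.servo_line([x,y,z],o,speed=line)
def camover(x,y,z,yaw):
    a=np.radians(yaw); down(x-.065*np.cos(a),y-.065*np.sin(a),z,yaw)
E
python3 - <<'E'
from h import *
t=load('t0');f=t['frame'];b=cv2.GaussianBlur(f,(3,3),0).astype(int)
roi=b[150:260,300:420]; L=roi.sum(2)/3
m=(L>135).astype(np.uint8); 
c,_=cv2.findContours(m,0,1);c=max(c,key=cv2.contourArea)
box=cv2.boxPoints(cv2.minAreaRect(c))+[300,150]
W=np.array([onz(t,*p,.052) for p in box]);print('pan',W.mean(0),np.linalg.norm(W-np.roll(W,1,0),axis=1),np.degrees(np.arctan2(*(W-np.roll(W,1,0))[0,1::-1])))
camover(.556,.045,.42,109.5); r.wait(.2); a=snap('wrist','w1'); print(r.sense()['joints'].round(0))
camover(.456,.335,.33,189.7); r.wait(.2); g=snap('wrist','w2'); print(r.sense()['joints'].round(0),r.sense()['clock'])
cv2.imwrite('pics/w1b.png',cv2.resize(a['frame'][...,::-1],(800,600),interpolation=cv2.INTER_CUBIC))
cv2.imwrite('pics/w2b.png',cv2.resize(g['frame'][...,::-1],(800,600),interpolation=cv2.INTER_CUBIC))
E
```

```text
pan [ 0.49214343 -0.33475668  0.052     ] [0.19784558 0.20218393 0.20155797 0.20354926] 90.0387714859991
[ -5.   2.  72.   0. 106. -24.]
[ 30.   9.  74.  -0.  97. -69.] 4.6583
```

View pics/w1b.png

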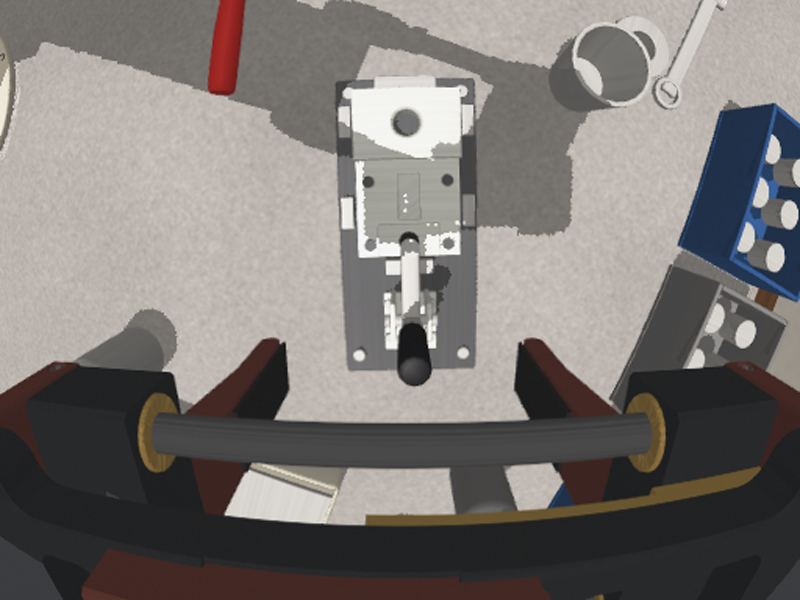

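View pics/w2b.png

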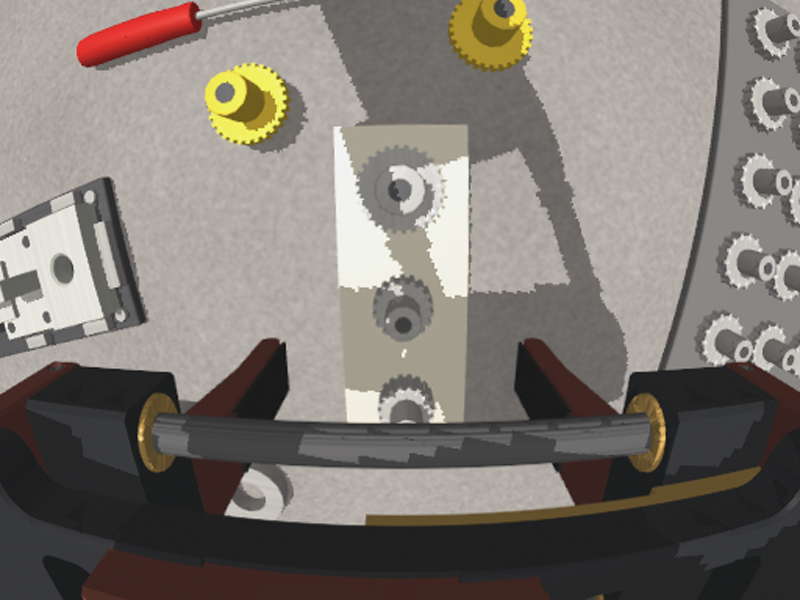

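Near view w1 shows the fixture centred: bore at (406,122), handle top at (414,372), four plate holes at (368,181), (447,180), (371,244) and (448,243), and base screws. Near view w2 shows the wide gear at (401,188) with its hub ring on the disc, and the yellow ones well apart. The gripper's wide body lies along its closing axis.

Run:
```python
from h import *
k=.64
def blob(s,u,v,z,w,lo,hi,name):
    u,v=u*k,v*k;g=cv2.cvtColor(s['frame'],cv2.COLOR_RGB2GRAY);x0,y0=int(u-w),int(v-w)
    m=cv2.inRange(g[y0:y0+2*w+1,x0:x0+2*w+1],lo,hi);n,l,st,c=cv2.connectedComponentsWithStats(m)
    i=1+np.argmin(np.linalg.norm(c[1:]-w,axis=1)-np.minimum(st[1:,4],20)*.1); p=c[i]+[x0,y0]
    W=onz(s,*p,z,True);print(name,(p/k).round(1),st[i,4],W.round(4));return W
a=load('w1');g=load('w2')
B=blob(a,406,122,.036,12,0,130,'bore')
H=[blob(a,*p,.024,6,0,105,'hole') for p in ((368,181),(447,180),(371,244),(448,243))]
S=[blob(a,*p,.013,6,150,255,'screw') for p in ((348,92),(467,91),(360,354),(463,352))]
d=lambda P:np.degrees(np.arctan2(*((P[0]+P[1])-(P[2]+P[3]))[1::-1]))
print('yaw holes',d(H),'screws',d(S),'centre screws',np.mean(S,0))
print('handle top',onz(a,414*k,372*k,.159,True))
for n,p,z in (('hub',(401,189),.078),('disc',(401,188.5),.042)): print(n,onz(g,p[0]*k,p[1]*k,z,True))
P=[onz(g,u*k,v*k,.03,True) for u,v in ((334,127),(468,126),(340,287),(468,292))];print('tray edge',np.array(P).round(4).tolist())
print('bore seen in w2',onz(g,63*k,268*k,.036,True))
```

```text
bore [405.3 122.3] 218 [0.5442 0.0938 0.036 ]
hole [367.5 181.2] 41 [0.5312 0.0402 0.024 ]
hole [446.8 179.4] 40 [0.5906 0.063  0.024 ]
hole [369.5 239.1] 2 [ 0.5481 -0.0038  0.024 ]Traceback (most recent call last):
  File "<stdin>", line 10, in <module>
  File "<stdin>", line 6, in blob
    return _wrapfunc(a, 'argmin', axis=axis, out=out, **kwds)
    return bound(*args, **kwds)
ValueError: attempt to get argmin of an empty sequence
```

Run:
```python
from h import *
k=.64
a=load('w1');g=load('w2')
Z=lambda s,p,z:onz(s,p[0]*k,p[1]*k,z,True)
H=[Z(a,p,.024) for p in ((367.5,181.2),(446.8,179.6),(371,244.5),(448,243.5))]
S=[Z(a,p,.013) for p in ((348,92),(467,91),(360,355),(463,353))]
d=lambda P:np.degrees(np.arctan2(*((P[0]+P[1])-(P[2]+P[3]))[1::-1]))
print('yaw holes',d(H),'hole mid',np.mean(H,0),np.diff(H,axis=0).round(4).tolist(),'\nyaw screws',d(S),'centre screws',np.mean(S,0),[np.linalg.norm(S[0]-S[1]),np.linalg.norm(S[0]-S[2])])
print('handle top',Z(a,(414,372),.159))
for n,p,z in (('hub',(401,189),.078),('disc',(401,188.5),.042)): print(n,Z(g,p,z))
print('tray edge',np.array([Z(g,p,.03) for p in ((334,127),(468,126),(340,287),(468,292))]).round(4).tolist())
print('bore seen in w2',Z(g,(63,268),.036))
y=np.radians(109.5);B=np.array([.5442,.0938])
for yaw in (109.5,189.7):
  print(r.inverse_kinematics([B[0],B[1],.3],[180,0,yaw]))
```

```text
yaw holes 111.72788922426459 hole mid [0.57057577 0.02737604 0.024     ] [[0.0595, 0.0226, 0.0], [-0.04, -0.0705, 0.0], [0.0589, 0.0219, 0.0]] 
yaw screws 110.51831959596755 centre screws [0.57595437 0.01662301 0.013     ] [np.float64(0.09833543819151028), np.float64(0.22792931920931503)]
handle top [ 0.59868438 -0.0480741   0.159     ]
hub [0.45904884 0.33319832 0.078     ]
disc [0.45917464 0.3332128  0.042     ]
tray edge [[0.4284, 0.2874, 0.03], [0.4145, 0.3664, 0.03], [0.5252, 0.3058, 0.03], [0.5151, 0.3851, 0.03]]
bore seen in w2 [0.54277356 0.09627777 0.036     ]
[  6.24970179  -1.8821731   88.34467963   0.          93.53749347
 -13.25029821]
[  6.24970179  -1.8821731   88.34467963   0.          93.53749347
 -93.45029821]
```

Run:
```python
from h import *
G=(.459,.3332);B=(.544,.0945);Y=110.8
down(*G,.30,190); down(*G,.230,190,.15)
r.grab(40); r.wait(.2); s=r.sense(); print('grab',s['opening'],s['gripper_force'])
down(*G,.32,190,.2)
s=r.sense();print('lift',s['opening'],s['contact_force'].round(1))
down(*B,.31,Y); r.wait(.2); g=snap('wrist','w3')
F0=r.sense()['contact_force'];print('F0',F0.round(1),r.sense()['tcp_pos'])
down(*B,.262,Y,.1)
z=.262
while z>.2375:
    z-=.004 if z>.245 else .002
    down(*B,z,Y,.06); s=r.sense();F=s['contact_force']-F0
    print(round(z,4),F.round(1),s['tcp_pos'].round(4),s['torque'].round(2))
    if abs(F[2])>12 or np.hypot(*F[:2])>12: break
print(r.sense()['clock'])
cv2.imwrite('pics/w3b.png',cv2.resize(g['frame'][...,::-1],(800,600),interpolation=cv2.INTER_CUBIC))
```

```text
grab 0.025690708789481456 39.99998152256012
lift 0.025237732982992832 [-0.1 -0.3 -2.8]
F0 [ 1.   0.  -3.2] [0.54383503 0.0956065  0.30997101]
0.258 [-1.1 -0.6  1. ] [0.5441 0.0945 0.2583] [-0.08  0.01 -0.04]
0.254 [-1.5 -0.   0.3] [0.5439 0.0945 0.2537] [-0.01  0.05  0.03]
0.25 [-0.4 -0.4  0.7] [0.5439 0.0945 0.2495] [-0.08  0.02 -0.06]
0.246 [-1.1  0.1  0.5] [0.5439 0.0945 0.2456] [-0.02  0.02  0.02]
0.242 [-0.8  0.6 -0.2] [0.5439 0.0945 0.2416] [-0.09 -0.02  0.01]
0.24 [-2.2  0.5  1.1] [0.544  0.0945 0.2398] [-0.03  0.1   0.04]
0.238 [-1.7 -0.3  0.4] [0.5439 0.0945 0.2378] [-0.07  0.02 -0.01]
0.236 [-1.1  0.6  0.9] [0.544  0.0945 0.236 ] [-0.05  0.05 -0.02]
11.3167
```

Run:
```python
from h import *
B=(.544,.0945);Y=110.8
z=.236;F0=r.sense()['contact_force']
while z>.231:
    z-=.001; down(*B,z,Y,.04); F=r.sense()['contact_force']-F0; print(round(z,4),F.round(1))
    if F[2]>6: break
r.let_go(); r.wait(.2)
down(*B,.33,Y,.25)
camover(.565,.045,.40,Y); r.wait(.2); a=snap('wrist','w4'); print(r.sense()['clock'])
im=cv2.resize(a['frame'][:250,150:370,::-1],None,fx=2.4,fy=2.4,interpolation=cv2.INTER_CUBIC); cv2.imwrite('pics/w4b.png',im); print(im.shape)
```

```text
0.235 [-3.7 -1.1  6.8]
14.2167
(600, 528, 3)
```

View pics/w4b.png

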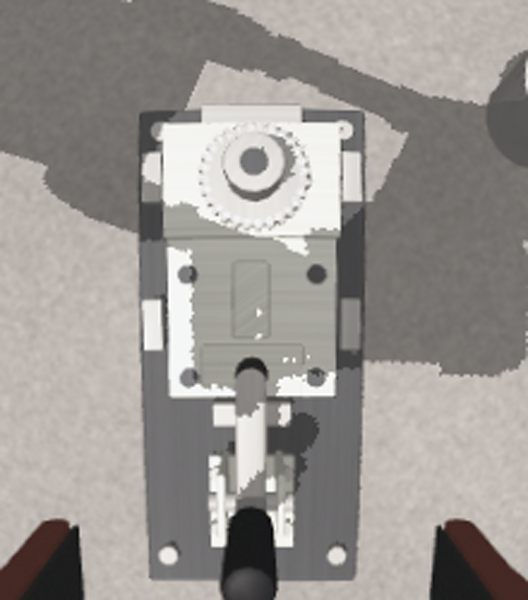

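View w4 shows the gear sitting concentric and flat in the bore at crop (254,178), with contact felt at the seated height. The rib top is at (251,298), the handle top at (248,585) and the lever is still shut. Next I push the handle along its arc with the fingers closed.

Run:
```python
from h import *
a=load('w4');Z=lambda p,z:onz(a,150+p[0]/2.4,p[1]/2.4,z,True)
R_=Z((251,298),.070);Hh=Z((188,274),.024),Z((317,274),.024),Z((190,377),.024),Z((316,377),.024)
v=Hh[0]+Hh[1]-Hh[2]-Hh[3];print('yaw',np.degrees(np.arctan2(v[1],v[0])),'rib',R_,'hub',Z((254,161),.084),'disc',Z((254,178),.048),'handle',Z((248,585),.159))
S=[Z(p,.013) for p in ((158,131),(345,130),(168,555),(336,555))];v=S[0]+S[1]-S[2]-S[3];ya=np.arctan2(v[1],v[0]);C=np.mean(S,0)
print('fix yaw',np.degrees(ya),C)
Y=110.8;e=np.array([np.cos(np.radians(Y)),np.sin(np.radians(Y))])
O=C[:2]+.045*e; P=O-.112*e; print('origin',O,'pivot',P)
np.save('P.npy',P)
def tipto(th,speed,rho=.088,gap=0.0):
    # fingertip-bottom centre: contact side + half width (10) from handle surface (10)
    x=-rho*np.sin(th)+(.010+gap)*np.cos(th)+.010; z=.055+rho*np.cos(th)+(.010+gap)*np.sin(th)-.012*np.cos(th)
    p=P+e*x; down(p[0],p[1],z+.182,Y,speed); s=r.sense(); print(round(th,2),s['contact_force'].round(1),round(z,4))
r.grab(20)
tipx=P+e*.045
down(tipx[0],tipx[1],.055+.088-.012+.182+.03,Y)
tipto(0,.1,gap=.012)
for th in np.arange(0.,1.36,.15): tipto(th,.08,gap=-.001)
print(r.sense()['clock'])
```

```text
yaw 111.11907281409208 rib [0.56543425 0.04093383 0.07      ] hub [0.54626932 0.09499255 0.084     ] disc [0.54676967 0.09323192 0.048     ] handle [ 0.5980155  -0.04560738  0.159     ]
fix yaw 110.89326996205254 [0.57470211 0.01596647 0.013     ]
origin [0.5587223  0.05803363] pivot [ 0.59849428 -0.04666685]
0 [ 0.6 -1.  -0.4] 0.131
0.0 [-0.8  5.2  3.4] 0.131
0.15 [-1.5  4.4  3.6] 0.1315
0.3 [0.8 4.  3.3] 0.1303
0.45 [-0.6  3.3  1. ] 0.1273
0.6 [-0.8  0.3  1. ] 0.1228
0.75 [ 0.1  0.6 -0.7] 0.1167
0.9 [-0.1  0.6  0.3] 0.1093
1.05 [-0.   0.8 -0.2] 0.1006
1.2 [ 0.   0.3 -0.5] 0.0909
1.35 [0.3 0.1 0.3] 0.0804
19.4667
```

Run:
```python
from h import *
p=r.sense()['tcp_pos']; down(p[0],p[1],.40,110.8,.3)
camover(.565,.045,.40,110.8); r.wait(.2); a=snap('wrist','w5'); s=snap('scene','s5')
i1=cv2.resize(a['frame'][:300,150:370,::-1],(400,545),interpolation=cv2.INTER_CUBIC)
i2=cv2.resize(s['frame'][150:290,170:320,::-1],(400,545),interpolation=cv2.INTER_CUBIC)
cv2.imwrite('pics/w5b.png',np.hstack([i1,i2])); print(r.sense()['clock'])
```

```text
20.8833
```

View pics/w5b.png

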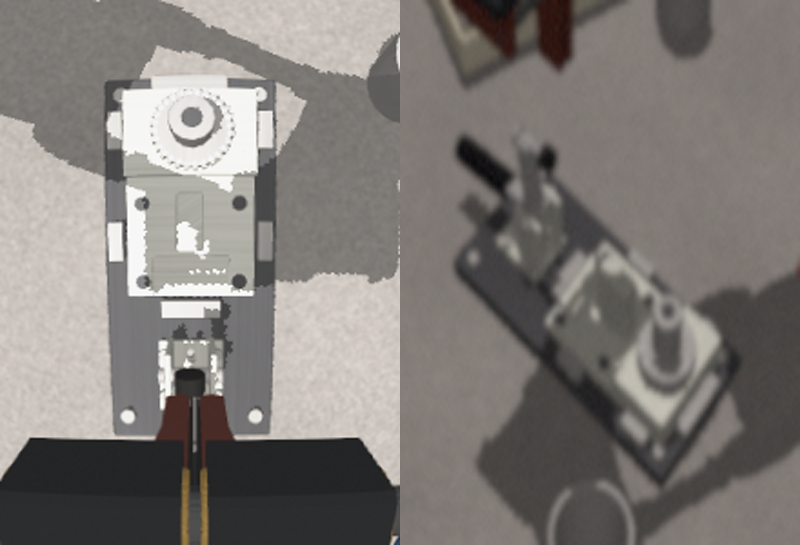

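View w5 shows the clamp fully open: arm upright and handle lying back in the right-hand scene crop at (525,170) and (485,160). The gear is still seated and the rib top is at (189,221). Next I grip the rib.

Run:
```python
from h import *
a=load('w5');Z=lambda p,z:onz(a,150+p[0]*.55,p[1]*.55,z,True)
H=[Z(p,.024) for p in ((143,203),(239,203),(142.5,281),(239,281))];v=H[0]+H[1]-H[2]-H[3];print('yaw',np.degrees(np.arctan2(v[1],v[0])),'rib',Z((189,221),.07))
s=load('s0');W=np.array([onz(s,u*.64,v*.64,.052) for u,v in ((262,190),(350,156),(399,212),(305,250))]);print('pan scene',W.mean(0),np.linalg.norm(W-np.roll(W,1,0),axis=1))
Y=111.;e=np.array([np.cos(np.radians(Y)),np.sin(np.radians(Y))])
g=np.array([.5654,.0409])+.005*e
r.let_go(); down(*g,.32,Y); down(*g,.213,Y,.12); print(r.sense()['contact_force'].round(1))
r.grab(60); r.wait(.3); s=r.sense();print(s['opening'],s['gripper_force'],s['contact_force'].round(1))
down(*g,.225,Y,.04); r.wait(.2); s=r.sense();print(s['opening'],s['contact_force'].round(1),s['torque'].round(2))
down(*g,.26,Y,.08); r.wait(.1); snap('wrist','w6'); b=snap('scene','s6'); s=r.sense();print(s['contact_force'].round(1),s['torque'].round(2),s['clock'])
c=load('w6')
i2=cv2.resize(b['frame'][130:290,170:330,::-1],(400,400),interpolation=cv2.INTER_CUBIC)
i1=cv2.resize(c['frame'][:260,130:390,::-1],(400,400),interpolation=cv2.INTER_CUBIC)
cv2.imwrite('pics/w6b.png',np.hstack([i1,i2]))
```

```text
yaw 110.45259434459828 rib [0.56502317 0.04061061 0.07      ]
pan scene [ 0.49688434 -0.31167013  0.052     ] [0.18046202 0.18777699 0.18504563 0.18794409]
[ 0.3 -0.5  0.8]
0.01574314434713271 59.97924506664276 [-5.9 -2.4  3.6]
0.015721959153425513 [-0.6  0.1 -6.1] [-0.28 -0.13 -0.04]
[ 0.5 -0.2 -6.8] [-0.28 -0.04 -0.04] 26.6333
```

View pics/w6b.png

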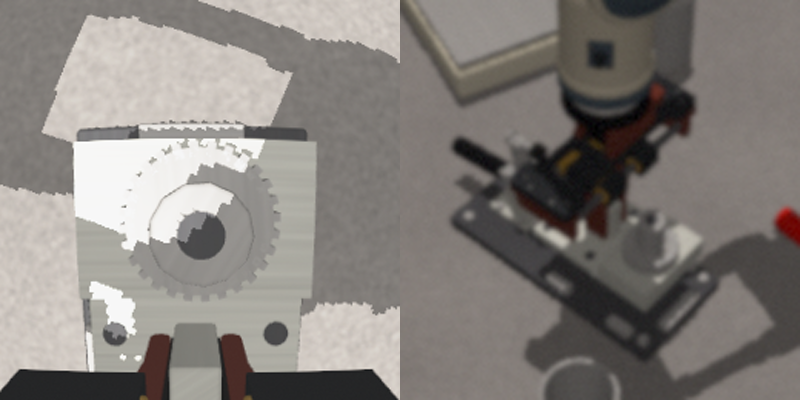

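The view shows the unit hanging from the rib at 60 N, with the gear in at crop (201,230). The measured weight of 6.8 N fits 0.71 kg. I check the tilt and resolve the disagreement on the pan before carrying it over.

Run:
```python
from h import *
c=load('w6');Y=111.;e=np.array([np.cos(np.radians(Y)),np.sin(np.radians(Y)),0])
g=np.array([.5654,.0409,0])+.005*e
for n,q in (('level',0),('droop5',np.radians(5))):
  x,z=.053,.016+.018; X=g+e*(x*np.cos(q)+z*np.sin(q))+[0,0,.097+z*np.cos(q)-x*np.sin(q)]
  d=X-e*0-[0,0,.036*np.cos(q)]-e*.036*np.sin(q); print(n,((proj(c,X,True)-[130,0])/.65).round(1),((proj(c,d,True)-[130,0])/.65).round(1))
t=load('t0');print('pan corners top',[onz(t,u*.64,v*.64,.052).round(4).tolist() for u,v in ((512,269),(617,270),(618,378),(512,377))])
g1=cv2.cvtColor(t['frame'],cv2.COLOR_RGB2GRAY);print(g1[207,318:402].tolist());print(g1[160:256,361].tolist())
```

```text
level [189.4 234.7] [190.8 221.5]
droop5 [189.6 221.5] [190.9 221.4]
pan corners top [[0.5879, -0.2356, 0.052], [0.5904, -0.4291, 0.052], [0.3946, -0.4271, 0.052], [0.3933, -0.2351, 0.052]]
[129, 117, 93, 81, 77, 74, 76, 89, 118, 135, 134, 150, 172, 179, 182, 181, 180, 180, 182, 180, 180, 179, 179, 181, 180, 180, 182, 180, 179, 178, 180, 180, 178, 178, 179, 176, 176, 176, 175, 176, 179, 177, 178, 177, 175, 174, 176, 177, 175, 174, 174, 176, 173, 172, 173, 172, 173, 174, 173, 172, 172, 170, 169, 171, 172, 169, 174, 173, 170, 170, 172, 170, 171, 170, 171, 167, 166, 151, 137, 131, 131, 126, 128, 127]
[131, 132, 132, 133, 133, 133, 130, 134, 128, 131, 129, 137, 145, 164, 173, 172, 169, 171, 171, 172, 170, 170, 169, 170, 174, 173, 174, 171, 174, 173, 175, 175, 171, 173, 174, 176, 175, 174, 172, 175, 175, 176, 178, 177, 176, 175, 178, 177, 173, 177, 176, 177, 176, 175, 176, 178, 180, 180, 180, 177, 176, 176, 178, 178, 182, 182, 183, 180, 184, 180, 181, 182, 181, 183, 186, 184, 184, 184, 182, 181, 173, 149, 121, 111, 125, 130, 130, 133, 133, 134, 134, 133, 132, 134, 131, 131]
```

Run:
```python
from h import *
p=r.sense()['tcp_pos']
down(p[0],p[1],.40,111,.15)
down(.50,-.33,.42,90,.22); r.wait(.3); c=snap('wrist','w7'); s=r.sense();print(s['contact_force'].round(1),s['opening'],s['clock'],s['tcp_pos'])
b=snap('top','t7')
cv2.imwrite('pics/w7b.png',np.hstack([cv2.resize(c['frame'][...,::-1],(560,420)),cv2.resize(b['frame'][120:300,290:390,::-1],(233,420))]))
```

```text
[-0.4 -0.  -6.2] 0.015369436776378522 29.95 [ 0.50011298 -0.32970878  0.42003309]
```

View pics/w7b.png

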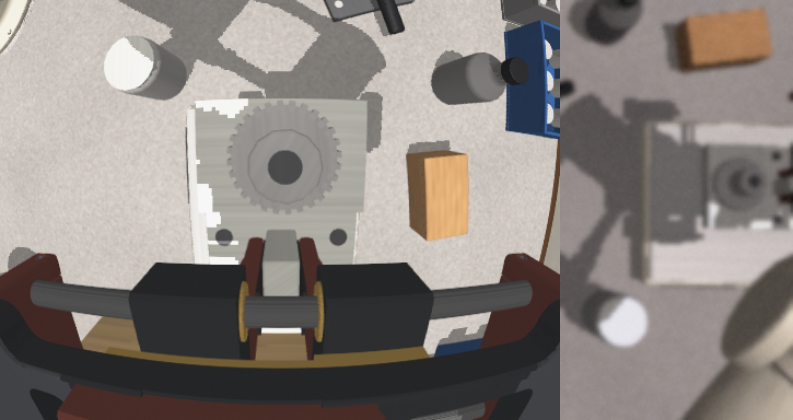

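Run:
```python
from h import *
c=load('w7');k=512/560
for p in ((189,108),(191,262)): print(p,onz(c,p[0]*k,p[1]*k,.052,True).round(4),onz(c,p[0]*k,p[1]*k,.0,True).round(4))
for y in(-.237,-.217): print([(proj(c,X,True)/k).round(1).tolist() for X in ((.3965,y,.052),(.5865,y,.052),(.3965,y-.19,.052))])
t=load('t0');b=load('s0')
# can top z=.11 in three views
print('can',onz(t,494*.64,402*.64,.11).round(4),onz(b,433*.64,193*.64,.11).round(4),onz(c,131*k,63*k,.11,True).round(4))
```

```text
(189, 108) [ 0.403  -0.2379  0.052 ] [ 0.3882 -0.2341  0.    ]
(191, 262) [ 0.3952 -0.416   0.052 ] [ 0.3792 -0.4388  0.    ]
[[183.3, 107.5], [359.0, 106.4], [192.9, 270.4]]
[[183.2, 89.6], [359.0, 88.3], [191.3, 255.1]]
can [ 0.354  -0.1902  0.11  ] [ 0.357  -0.1825  0.11  ] [ 0.3606 -0.1935  0.11  ]
```

Top and wrist views agree on the pan corner at (0.40, −0.238), so the pan centre is about (0.494, −0.332). The unit hangs level. I set it down.

Run:
```python
from h import *
T=(.492,-.345)
down(*T,.30,90,.15); down(*T,.258,90,.06); r.wait(.2)
F0=r.sense()['contact_force'];print(F0.round(1));z=.258
while z>.244:
    z-=.001; down(*T,z,90,.02); F=r.sense()['contact_force']-F0
    if F[2]>4: break
print(z,F.round(1)); r.wait(.2); print(r.sense()['contact_force'].round(1),r.sense()['torque'].round(2))
r.let_go(); r.wait(.3)
down(*T,.36,90,.15); camover(.494,-.332,.45,90); r.wait(.3); c=snap('wrist','w8'); t=snap('top','t8'); print(r.sense()['clock'])
s=snap('scene','s8')
cv2.imwrite('pics/w8b.png',np.hstack([cv2.resize(c['frame'][:280,60:440,::-1],(542,400)),cv2.resize(s['frame'][60:190,130:212,::-1],(252,400),interpolation=cv2.INTER_CUBIC)]))
```

```text
[-0.8 -1.2 -7.1]
0.252 [-1.4  2.3  7.5]
[-2.4  1.9  3.1] [ 0.31  0.79 -0.01]
36.9583
```

View pics/w8b.png

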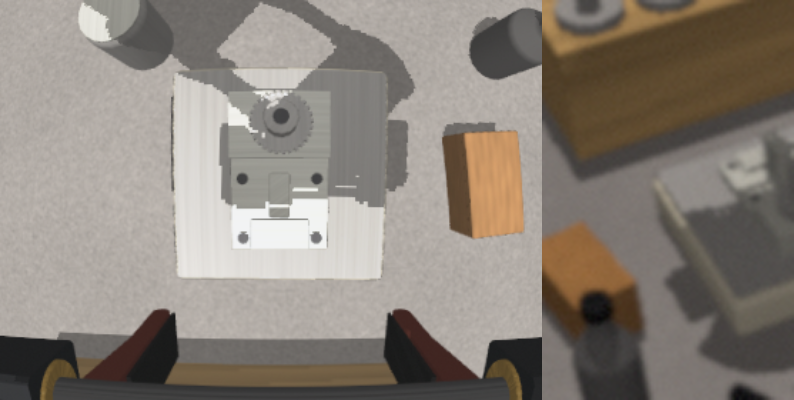

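The unit lies flat with the gear still in, centred at about (280,170) against the pan centre at (280,173). The robot is clear of everything.

```bash
python3 -c "
from h import *
print(r.hand_in())"
```

```text
the job is handed in; nothing more can be done
None
```

The job is handed in (result not reported): the gear is seated in the carrier, the clamp stays open, and the unit lies flat in the middle of the scale pan at about 37 s of the 67 s allowed.

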